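# Set up the recipe stand

## Task

Set up the recipe stand: first fold its stiff back panel, which stands about upright, back towards the robot until it leans at 60 degrees from the counter (level with the red bead on the side arc), and let go of it. Then take the red cookbook from the rack and stand it gently on the panel's ledge, lower edge down, centred and leaning flat against the panel, leaving the panel at its 60 degrees. Leave the other books and everything else on the counter where they are.

Things in the scene. Friction and masses are not known exactly. Their poses are not given: they have to be found in the camera images.
- stand: fixed light-wood recipe stand, foot 150 x 215 x 14 mm. Origin: on the counter, straight under the hinge. x: the way the open book will face (roughly away from the robot), y along the hinge, z up. The foot reaches from x = -95 to 55 mm
- bead (a point): centre of the red bead (14 mm) on a brass arc (rod 5 mm thick, radius 80 mm about the hinge, reaching from the foot to 120 degrees) beside the panel at the stand's y = 100 mm. The panel's mid-plane passes through the bead when the panel leans at 60 degrees
- hinge (a point): middle of the hinge axis, 35 mm above the counter; axes as stand; the panel turns about the y axis
- panel (a joint): angle of the back panel in rad: 0 = lying flat towards the robot (stand's -x), 1.047 = leaning at 60 degrees from the counter, 1.571 = upright, more = tipped over to the front. Stiff hinge (about 1 N m), it stays where it is left. Range 0 to 2.2; starts between 1.4 and 1.85
- panel_edge (a point): middle of the free (top) edge of the panel, 130 mm from the hinge axis. The panel is a light-wood board 10 mm thick (mid-plane through the hinge axis), 170 mm wide along the hinge. Axes: x points from the free edge down to the hinge, y along the hinge, z straight out of the front face
- ledge (a point): middle of the corner between the panel's front face and the upper face of its ledge, 20 mm from the hinge axis; axes as panel_edge. The darker ledge (8 mm thick, 170 mm long) stands out 30 mm square from the front face and turns with the panel. The seated book has its lower face here: its origin at z = 9 mm, its z axis along this -x
- rack: fixed wooden book rack, base 215 x 150 x 12 mm, with three slots in a row along its x axis at x = -70, 0 and 70 mm, each between two walls 22 mm apart, 6 mm thick, 130 mm long, reaching 57 mm above the counter. Origin: on the counter at its centre
- red_book: red cookbook, 18 mm thick (its x), 150 mm wide (its y), 190 mm high (its z), about 0.35 kg, upright in one of the three slots. Origin: centre of its lower face. Both covers are alike: either may face out
- blue_book: blue cookbook, 18 x 150 x 180 mm, in another slot, to be left there. Origin: centre of its lower face
- green_book: green cookbook, 18 x 150 x 175 mm, in the third slot, to be left there. Origin: centre of its lower face
- spice_jar: small jar with black cap, 48 mm diameter, 85 mm high, to be left alone. Origin: centre of its underside
- mug: blue mug, 80 mm diameter, 90 mm high, to be left alone. Origin: centre of its underside
- carton: yellow carton, 60 x 130 x 160 mm, to be left alone. Origin: centre of its underside
- kettle: black kettle, 150 mm diameter, 153 mm high, spout to its +y and handle to its -y, to be left alone. Origin: centre of its underside
Not all that is in view belongs to the job. There is more than one size of the red_book; the one meant has the size given above.

How it is judged:
On the way:
1. the panel leans at 60 degrees (within 5) and has been let go, with the red book still in the rack (value of joint panel between 0.96 and 1.134 rad and contact force between the fingers and stand below 0.3 N and distance of red_book from where it was at the start of the episode below 0.02 m), for 0.3 s.
At the end, for the whole second after the job is handed in: The panel leans at 60 degrees from the counter (within 5 degrees); the red book stands on its ledge, released and at rest, its lower edge within 8 mm of the ledge, its back within 7 mm of the panel and parallel to it within 6 degrees, centred within 25 mm along the ledge (value of joint panel between 0.96 and 1.134 rad and x of red_book in the frame of ledge between -0.008 and 0.008 m and y of red_book in the frame of ledge between -0.025 and 0.025 m and z of red_book in the frame of ledge between 0.004 and 0.016 m and angle between the z axis of red_book and the x axis of ledge, either way round below 0.1 rad and angle between the y axis of red_book and the y axis of ledge, either way round below 0.1 rad and linear speed of red_book below 0.02 m/s and contact force between red_book and stand above 0.5 N); the robot touches nothing.
It fails at once if another book is moved more than 30 mm (distance of any of blue_book, green_book from where it was at the start of the episode above 0.03 m).
It fails at once if the spice jar, the mug, the carton or the kettle is moved more than 30 mm (distance of any of spice_jar, mug, carton, kettle from where it was at the start of the episode above 0.03 m).
It fails at once if the red book is slammed onto the stand (over 60 N) (contact force between red_book and stand above 60 N).
It also fails if it takes over 64 s, if anything falls off the work surface, if the arm or the gripper's body presses on something with over 40 N, if the wrist force passes 120 N, or if a joint passes its speed limit or range.

## Robot

A 6-joint arm with a two-finger parallel gripper is mounted at the origin on the work surface. World frame = base frame: x ahead of the robot, y to its left, z up, the work surface at z = 0. Lengths are in m, angles in rad, forces in N, time in s.
With the tool pointing down it reaches from about 0.375 to 0.975 m from the base axis. Payload 3.8 kg.
Tool frame: the origin (TCP) lies at the centre of the arm's flange, where the gripper is bolted on; the fingertips stand 173 mm ahead of it and the grasp point (between the pads) lies 155 mm ahead of it (bot.tip_reach is the distance from the TCP to the fingertips, in m); z points along the fingers, y is the line along which they close (so a half turn about z gives the same grasp; the last joint's range is limited). The gripper opens to 85 mm and grips with 20 to 120 N. Pads are 22 mm wide; open, the fingers measure 114 mm over their backs; the gripper's body (76 mm by 85 mm) begins 54 mm behind the grasp point. The pads swing forward as they close: fully open they stand 13 mm farther back than shut.
Start: joints at [-1.196, 0.264, 1.604, -0, 1.274, -0.037], TCP at [0.27, -0.619, 0.405] pointing down, gripper open.
Joint ranges: [-2.63, 2.63], [-0.94, 2.18], [0.31, 2.57], [-1.31, 4.45], [0, 2.66], [-2.55, 2.55]. Speed limits (rad/s): [2.57, 2.57, 3.14, 3.14, 3.14, 3.14].

## Interface

Orientations are given as a rotation vector (axis times angle).
In Python, from workcell import bot gives the robot as it stands.
- The arm moves only by the tool drive_tool, never from a script. Its arguments are lists of equal length, an entry for each row: "claw": the finger opening in mm, from 0 to 85.4; "slide": the shift along the world's x, y, z each as a share of 0.5 m, from -1 to 1, a list of three; "yaw": the turn about the world's z as a share of 180 degrees, from -1 to 1. A call has 1 to 8 rows; each row is the pose to reach, as a shift and turn from the pose commanded when the call began, turning the shorter way round; what a row does not reach only later rows make up. A row lasts 1/12 s, in which the tool goes at most 41.7 mm and 7.16 degrees, less where a joint would pass 70% of its speed; a pose out of reach is approached as far as the arm can. A call with a number of a shift or a turn outside -1 to 1 is refused whole. A call with a gripper value outside its range is refused whole. The fingers move at their own pace and stop on an object; "newtons" is the grip in N (left out, the last holds). Time passes only in rows, so rows that repeat a pose let the fingers close. It gives the time, the measured TCP pose, the force, the opening and the grip force at its end, in the units of the state.
- bot.read_state(): the state, without advancing time (a new reading comes with each control period).
- bot.read_camera(name): name is "scene" or "side" or "wrist"; returns a dict with "color" (480x640x3 uint8, red, green, blue), "depth" (480x640 float32, m along the optical axis (not along the pixel's ray), 0 where there is no reading), "mtx" (3x3 intrinsics, pixels), "eye" and "rotation" of the camera in the world. Camera axes: x right, y up, looking along -z (the intrinsics and any distortion apply to the point x, -y, -z); pixel columns grow to the right and rows downward; lengths in m; the calibration is good to about 2 mm. A picture is of the moment at which its call begins.
- bot.finish_job(): hands the job in; it is judged then, once.
The state is a dict: "time": time; "q": joint angles; "joint_vel": joint speeds; "joint_torque": joint torques, N m; "tool_pos": TCP position; "tcp_rot": TCP orientation; "wrist_force": force on the tool from outside, world axes, zero at the start; "torque": the same for the moment, N m; "width": opening from 0.0 (shut) to 1.0 (fully open); "grip_force": force on a finger pad.
Only numpy, scipy, OpenCV 4.12 (cv2) and the standard library are available. Lean on these libraries where they do the work, as an engineer would, in place of code of your own. Each camera call takes 0.05 s, during which the arm holds its last target. There are 200 camera calls.

## Working session

There is one attempt and no reset: what is moved stays moved. The work goes in short steps, Python scripts to look and compute and a tool call to move; the robot and the scene stay as the last step left them, time stands still between calls to the robot, and variables do not carry over. Pictures are saved under pics/ and viewed, at most 10 in all, crops included, and the job is handed in when it is done.

Besides the shell and the picture viewer there is one more tool, called after "Emit:" by a JSON object that holds its "name" and its "arguments". drive_tool: Moves the arm, as the interface text tells. Shift numbers are shares of 0.5 m and turn numbers shares of 180 degrees, none past 1 either way. Its arguments: {"type":"object","properties":{"claw":{"type":"array","items":{"type":"number"}},"slide":{"type":"array","items":{"type":"array","items":{"type":"number"}}},"yaw":{"type":"array","items":{"type":"number"}},"newtons":{"type":"number"}},"required":["claw","slide","yaw"]}

```bash
mkdir -p pics; ls
cat > h.py <<'E'
import numpy as np, cv2
from workcell import bot
def cam(n):
    c=bot.read_camera(n); c['color']=np.asarray(c['color']); c['depth']=np.asarray(c['depth']); return c
def cloud(c):
    d=c['depth']; K=np.asarray(c['mtx']); v,u=np.mgrid[0:480,0:640]
    p=np.stack([(u-K[0,2])/K[0,0]*d,-(v-K[1,2])/K[1,1]*d,-d],-1)
    return p@np.asarray(c['rotation']).T+np.asarray(c['eye'])
E
python3 - <<'E'
from h import *
import pickle
for n in('scene','side'):
    c=cam(n); cv2.imwrite(f'pics/{n}0.png',c['color'][:,:,::-1]); pickle.dump(c,open(n+'0.pkl','wb'))
    print(n,c['eye'],c['rotation'],c['mtx'],(c['depth']>0).mean(),[k for k in c])
s=bot.read_state();print(s['tool_pos'],s['tcp_rot'],s['time'])
E
```

```text
pics
scene [0.63721022 0.39637836 1.38798459] [0.06332705 0.44705819 2.82614702] [[571.94915319   0.         314.72348881]
 [  0.         571.94915319 241.66769766]
 [  0.           0.           1.        ]] 0.9962272135416667 ['color', 'depth', 'mtx', 'eye', 'rotation']
side [ 0.81181346 -0.60468494  1.38548703] [0.46301211 0.11110409 0.44333112] [[556.35300851   0.         327.77430723]
 [  0.         556.35300851 245.47445359]
 [  0.           0.           1.        ]] 0.9961100260416667 ['color', 'depth', 'mtx', 'eye', 'rotation']
[ 0.2700601  -0.61827712  0.40347553] [-3.07323016e+00 -6.41920786e-01  5.33678282e-04] 0.1
```

```bash
sed -i "s/p@np.asarray(c\['rotation'\]).T/p@cv2.Rodrigues(np.asarray(c['rotation'],float))[0].T/" h.py
```

```text
(no output)
```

View pics/scene0.png

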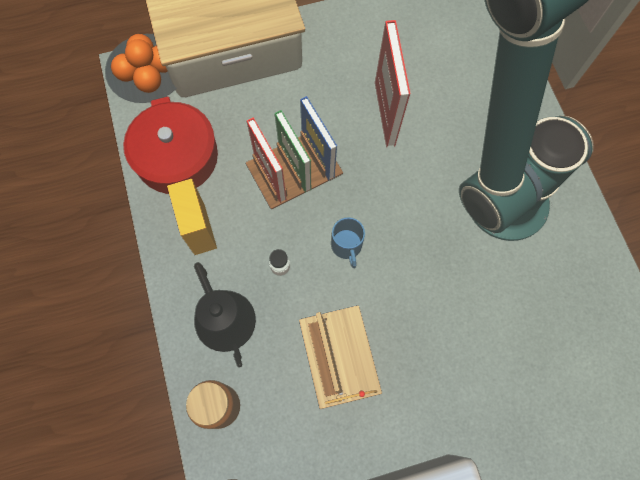

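View pics/side0.png

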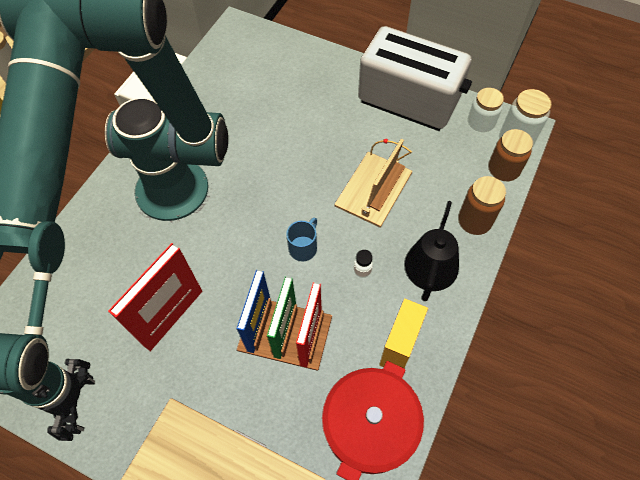

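The scene view shows the rack at about (295,165), with the red book in the slot farthest from the robot and the larger red decoy at (393,85). The stand is at (340,355), with its bead at (362,394) and the panel near upright. The mug (348,238) and jar (279,261) stand between rack and stand.

Run:
```python
from h import *
import pickle
np.set_printoptions(precision=4,suppress=True)
for n in('scene','side'):
    c=pickle.load(open(n+'0.pkl','rb')); P=cloud(c)
    hsv=cv2.cvtColor(c['color'],cv2.COLOR_RGB2HSV); H,S,V=[hsv[...,i].astype(int) for i in range(3)]
    print('==',n,P[460,300] if n=='scene' else P[200,260])
    z=P[...,2]
    reg=(P[...,0]>.25)&(P[...,0]<1)&(z>-.02)&(z<.4)
    red=((H<8)|(H>172))&(S>120)
    # bead
    b=red&reg&(P[...,1]>0.1)&(z>.02)&(z<.2)
    k,l,st,ce=cv2.connectedComponentsWithStats(b.astype(np.uint8))
    for i in range(1,k):
        if st[i,4]>8: print('redyp',st[i],np.median(P[l==i],0))
    roi=np.zeros_like(reg)
    if n=='scene': roi[80:240,230:365]=1
    else: roi[255:380,225:345]=1
    # book top faces
    m=roi&(z>.165)&(z<.25)
    k,l,st,ce=cv2.connectedComponentsWithStats(m.astype(np.uint8))
    for i in range(1,k):
        if st[i,4]<25: continue
        q=P[l==i]; q=q[q[:,2]>np.percentile(q[:,2],95)-.006]
        r=cv2.minAreaRect(q[:,:2].astype(np.float32)*1000)
        print('top',st[i],'col',np.median(c['color'][l==i],0),'z',np.median(q[:,2]),r,len(q))
    # rack base
    m=roi&(z>.045)&(z<.065)
    # stand
    roi=np.zeros_like(reg)
    if n=='scene': roi[295:420,290:390]=1
    else: roi[120:235,325:420]=1
    m=roi&(z>.009)&(z<.02)
    q=P[m]; r=cv2.minAreaRect(q[:,:2].astype(np.float32)*1000); print('foot',r,cv2.boxPoints(r).tolist(),len(q))
    for lo in np.arange(.02,.19,.02):
        m=roi&(z>lo)&(z<lo+.02)
        if m.sum()>10: print(lo.round(2),m.sum(),P[m].min(0),P[m].max(0))
    lo={'scene':[(348,238),(279,261),(190,215)],'side':[]}[n]
    for u,v in lo: print(P[v,u])
```

```text
== scene [0.6893 0.4547 0.0034]
redyp [359 391   6   6  28] [0.5212 0.358  0.11  ]
top [300  96  37  58 641] col [163. 180. 184.] z 0.19139928122578231 ((439.60430908203125, -259.25518798828125), (19.722518920898438, 153.0078125), 11.854454040527344) 340
top [274 110  37  57 574] col [181.  209.5 175. ] z 0.18653744294506724 ((507.8055725097656, -243.48130798339844), (19.84536361694336, 150.0654296875), 12.077679634094238) 347
top [246 118  37  60 641] col [232. 174. 162.] z 0.20160646851478214 ((576.8377685546875, -233.27835083007812), (19.18441390991211, 151.1540069580078), 11.757442474365234) 352
foot ((503.86962890625, 252.72494506835938), (237.5623779296875, 229.0560760498047), 0.543930172920227) [[384.00653076171875, 366.1202087402344], [386.1810302734375, 137.07443237304688], [623.7327270507812, 139.32968139648438], [621.5582275390625, 368.3754577636719]] 3987
0.02 119 [0.4615 0.1557 0.02  ] [0.613  0.3611 0.0395]
0.04 836 [0.4824 0.1548 0.0401] [0.5968 0.3581 0.0599]
0.06 50 [0.4838 0.1747 0.0601] [0.5861 0.3609 0.0791]
0.08 52 [0.4923 0.1732 0.0803] [0.5979 0.3605 0.0998]
0.
[... 912 characters left out ...]
525.71142578125, 310.20806884765625), (231.3802490234375, 415.6344909667969), 18.607646942138672) [[349.75738525390625, 470.24676513671875], [482.38043212890625, 76.33922576904297], [701.6654663085938, 150.16937255859375], [569.0424194335938, 544.076904296875]] 1910
0.02 69 [0.4634 0.1461 0.02  ] [0.601  0.533  0.0397]
0.04 622 [0.4809 0.1512 0.0405] [0.596  0.3597 0.0598]
0.06 76 [0.4846 0.1676 0.06  ] [0.5868 0.3605 0.0794]
0.08 73 [0.494  0.1656 0.0804] [0.5971 0.3581 0.0999]
0.1 117 [0.5127 0.1666 0.1002] [0.6029 0.3581 0.1196]
0.12 51 [0.5573 0.1672 0.1201] [0.5751 0.3264 0.1399]
0.14 95 [0.5582 0.1678 0.1401] [0.5777 0.3357 0.1599]
0.16 168 [0.5595 0.1653 0.16  ] [0.5774 0.3369 0.1688]
```

```bash
cat > panel.py <<'E'
from h import *
np.set_printoptions(precision=4,suppress=True)
def panel(P,n,x0=.40,x1=.66):
    z=P[...,2]; roi=np.zeros(z.shape,bool)
    if n=='scene': roi[295:420,290:392]=1
    else: roi[120:235,325:420]=1
    m=roi&(z>.075)&(P[...,1]>.165)&(P[...,1]<.336)&(P[...,0]>x0)&(P[...,0]<x1)
    return P[m]
E
python3 - <<'E'
from panel import *
import pickle
for n in('scene','side'):
    c=pickle.load(open(n+'0.pkl','rb')); P=cloud(c); z=P[...,2]
    q=panel(P,n); t=q[q[:,2]>.158]
    r=cv2.minAreaRect(t[:,:2].astype(np.float32)*1000); print('top',r,t[:,2].max(),len(t))
    vx=cv2.fitLine(t[:,:2].astype(np.float32),cv2.DIST_HUBER,0,.001,.001).ravel();print('line',vx,np.degrees(np.arctan2(vx[1],vx[0])))
    # plane fit of faces below top
    f=q[(q[:,2]<.155)]; cc=f.mean(0); print('face',len(f),cc,np.linalg.svd(f-cc)[2][2])
    # foot: mask by z and wood colour
    hsv=cv2.cvtColor(c['color'],cv2.COLOR_RGB2HSV); roi=np.zeros(z.shape,bool)
    if n=='scene': roi[295:420,290:392]=1
    else: roi[120:235,325:420]=1
    m=roi&(hsv[...,1]>70)&(hsv[...,0]<30)&(z<.025)&(z>0.003)
    p=P[m][:,:2]; r=cv2.minAreaRect(p.astype(np.float32)*1000);print('foot',r,m.sum())
    for a,b in(((370,420),(10,150)),):
        if n=='scene':
            d=P[a[0]-360:150,370:415].reshape(-1,3); d=d[d[:,2]<.5]; d=d[d[:,2]>.03]; print('decoy',d.min(0),d.max(0))
    g=P.reshape(-1,3); 
    for w in ((.3,.9,-.35,-.1),(.3,.9,-.1,.12),(.4,.75,.12,.4),(.75,1,.1,.4)):
        s=g[(g[:,0]>w[0])&(g[:,0]<w[1])&(g[:,1]>w[2])&(g[:,1]<w[3])]; print(w,s[:,2].max())
E
```

```text
top ((569.6138916015625, 252.45492553710938), (166.635986328125, 10.648040771484375), 87.22054290771484) 0.17159604094152558 383
line [0.0488 0.9988 0.5697 0.2552] 87.20213
face 133 [0.5597 0.256  0.1157] [ 0.9935 -0.0485 -0.1033]
foot ((535.845947265625, 256.333984375), (214.65478515625, 150.01214599609375), 87.29385375976562) 4143
decoy [ 0.1969 -0.4412  0.0302] [ 0.2546 -0.2337  0.2631]
(0.3, 0.9, -0.35, -0.1) 0.2102486811871378
(0.3, 0.9, -0.1, 0.12) 0.16703584902654534
(0.4, 0.75, 0.12, 0.4) 1.3879845927822865
(0.75, 1, 0.1, 0.4) 0.16928635768743172
top ((568.694091796875, 250.6009521484375), (170.72189331054688, 11.109665870666504), 86.72667694091797) 0.16880987117036206 199
line [0.0499 0.9988 0.5689 0.25  ] 87.13732
face 227 [0.5666 0.2315 0.1154] [-0.9918  0.0709  0.1061]
foot ((539.3101806640625, 343.88702392578125), (400.6353759765625, 152.05691528320312), 87.68151092529297) 2254
(0.3, 0.9, -0.35, -0.1) 0.2078305353497385
(0.3, 0.9, -0.1, 0.12) 0.16642080776067103
(0.4, 0.75, 0.12, 0.4) 0.16880987117036206
(0.75, 1, 0.1, 0.4) 0.1665766629726788
```

Emit:
{"name": "drive_tool", "arguments": {"claw": [0,0,0,0,0,0,0,0], "slide": [[0,0,0.08],[0,0,0.16],[0.05,0.1,0.2],[0.25,0.52,0.2],[0.25,0.52,0.2],[0.25,0.52,0.2],[0.25,0.52,0.2],[0.25,0.52,0.2]], "yaw": [0.03,0.07,0.11,0.15,0.19,0.23,0.27,0.31], "newtons": 60}}

```text
time: 0.77
tool_pos: [0.3777, -0.3936, 0.5032]
tcp_rot: [-2.416, -2.007, -0.0]
wrist_force: [0.8, -0.4, 0.7]
width: 0.0
grip_force: 0.0
```

Emit:
{"name": "drive_tool", "arguments": {"claw": [0,0,0,0,0,0,0,0], "slide": [[0.35,0.95,0],[0.35,0.95,0],[0.35,0.95,0],[0.35,0.95,0],[0.35,0.95,0],[0.35,0.95,0],[0.35,0.95,0],[0.35,0.95,0]], "yaw": [0.02,0.043,0.043,0.043,0.043,0.043,0.043,0.043]}}

```text
time: 1.43
tool_pos: [0.4927, -0.0807, 0.5034]
tcp_rot: [-2.281, -2.16, 0.0]
wrist_force: [0.4, -1.0, 0.4]
width: 0.001
grip_force: 0.0
```

```bash
python3 -c "
from h import *
s=bot.read_state();R=cv2.Rodrigues(np.array(s['tcp_rot']))[0];print(s['tool_pos'],np.degrees(np.arctan2(R[1,1],R[0,1])),R[:,2])"
```

```text
[ 0.49268595 -0.08069016  0.5034128 ] -3.136313573319431 [-2.27342150e-04 -4.96020024e-05 -9.99999973e-01]
```

Emit:
{"name": "drive_tool", "arguments": {"claw": [0,0,0,0,0,0,0,0], "slide": [[0.25,0.665,0],[0.25,0.665,0],[0.25,0.665,0],[0.25,0.665,0],[0.25,0.665,0],[0.25,0.665,0],[0.25,0.665,0],[0.25,0.665,0]], "yaw": [0,0,0,0,0,0,0,0]}}

```text
time: 2.1
tool_pos: [0.6102, 0.2314, 0.503]
tcp_rot: [-2.281, -2.16, 0.001]
wrist_force: [0.1, -0.8, 0.6]
width: -0.001
grip_force: 0.0
```

Emit:
{"name": "drive_tool", "arguments": {"claw": [0,0,0,0,0,0,0,0], "slide": [[0.0,0.0,0],[0,0,-0.43],[0,0,-0.43],[0,0,-0.43],[0,0,-0.43],[0,0,-0.43],[0,0,-0.43],[0,0,-0.43]], "yaw": [0,0,0,0,0,0,0,0]}}

```text
time: 2.77
tool_pos: [0.6084, 0.2284, 0.2847]
tcp_rot: [-2.279, -2.157, 0.012]
wrist_force: [-0.0, 0.6, -0.0]
width: 0.001
grip_force: 0.0
```

Emit:
{"name": "drive_tool", "arguments": {"claw": [0,0,0,0,0,0,0,0], "slide": [[-0.02,0.04,0],[-0.04,0.04,0],[-0.06,0.04,0],[-0.08,0.04,0],[-0.095,0.04,0],[-0.11,0.04,0],[-0.126,0.04,0],[-0.126,0.04,0]], "yaw": [0,0,0,0,0,0,0,0]}}

```text
time: 3.43
tool_pos: [0.5496, 0.2504, 0.2955]
tcp_rot: [2.277, 2.157, 0.02]
wrist_force: [4.4, 0.2, 3.6]
width: -0.001
grip_force: 2.4
```

```bash
cat >> panel.py <<'E'
O=np.array([.5555,.254,.035]); X=np.array([.9988,-.0488,0]); Y=np.array([.0488,.9988,0])
def angle(name=None):
    for n in('scene','side'):
        c=cam(n); P=cloud(c); r=(P-O); x=r@X; y=r@Y; z=r[...,2]
        rad=np.hypot(x,z)
        hsv=cv2.cvtColor(c['color'],cv2.COLOR_RGB2HSV)
        m=(abs(y)<.08)&(rad<.14)&(rad>.04)&(z>.035)&(hsv[...,1]>60)&(hsv[...,0]<28)
        a=np.arctan2(z,-x)
        # signed: top end face
        t=m&(rad>.124)
        # front/back face line fit
        if m.sum()>20:
            L=cv2.fitLine(np.c_[x[m],z[m]].astype(np.float32),cv2.DIST_HUBER,0,.001,.001).ravel()
            print(n,m.sum(),'edge ang',np.degrees([np.median(a[t]),a[t].min(),a[t].max()]) if t.any() else None,'line ang',np.degrees(np.arctan2(abs(L[1]),-L[0]*np.sign(L[1]))),'off',(L[2]*L[1]-L[3]*L[0])*np.sign(L[1]))
        if name: cv2.imwrite(f'pics/{name}_{n}.png',c['color'][:,:,::-1])
    s=bot.read_state(); print(s['tool_pos'],s['wrist_force'],s['time'])
E
python3 -c "
from panel import *
angle('p1')"
```

```text
scene 424 edge ang [77.5825 74.6203 79.7407] line ang 76.1048 off 0.006609763
side 454 edge ang [ 77.4361  73.7939 101.7431] line ang 76.074905 off 0.0051648
[0.5498 0.2504 0.2953] [4.2413 0.8213 7.4529] 3.5333
```

Emit:
{"name": "drive_tool", "arguments": {"claw": [0,0,0,0,0,0], "slide": [[-0.012,0,0],[-0.024,0,0],[-0.034,0,0],[-0.042,0,0],[-0.048,0,0],[-0.048,0,0]], "yaw": [0,0,0,0,0,0]}}

```text
time: 4.03
tool_pos: [0.5261, 0.2499, 0.2933]
tcp_rot: [2.277, 2.156, 0.017]
wrist_force: [9.1, 0.3, -2.2]
width: 0.0
grip_force: 3.7
```

```bash
python3 -c "
from panel import *
angle('p2')"
```

```text
scene 757 edge ang [65.2834 61.4668 68.2113] line ang 62.833584 off 0.007256478
side 653 edge ang [64.8602 60.8329 93.4194] line ang 62.552822 off 0.006143242
[0.5262 0.2499 0.2933] [ 8.3426 -0.5528 -0.8624] 4.1333
```

Emit:
{"name": "drive_tool", "arguments": {"claw": [0,0,0,0], "slide": [[-0.005,0,0],[-0.011,0,0],[-0.011,0,0],[-0.011,0,0]], "yaw": [0,0,0,0]}}

```text
time: 4.47
tool_pos: [0.521, 0.2499, 0.2934]
tcp_rot: [2.277, 2.156, 0.018]
wrist_force: [9.0, -0.2, -0.9]
width: 0.004
grip_force: 3.9
```

Emit:
{"name": "drive_tool", "arguments": {"claw": [0,0,0,0,0,0,0,0], "slide": [[0.03,0,0],[0.06,0,0],[0.08,0,0.08],[0.08,0,0.42],[0.08,0,0.42],[0.08,0,0.42],[0.08,0,0.42],[0.08,0,0.42]], "yaw": [0,0,0,0,0,0,0,0]}}

```text
time: 5.13
tool_pos: [0.5581, 0.2496, 0.5125]
tcp_rot: [2.276, 2.156, 0.027]
wrist_force: [1.2, 0.7, 2.1]
width: 0.003
grip_force: 0.0
```

```bash
python3 -c "
from panel import *
angle('p3')
a=cv2.imread('pics/p3_side.png')[110:250,310:440];b=cv2.imread('pics/p3_scene.png')[290:430,270:400]
cv2.imwrite('pics/p3c.png',cv2.resize(np.hstack([a,b]),None,fx=3,fy=3,interpolation=2))"
```

```text
scene 1130 edge ang [62.6427 59.0193 65.688 ] line ang 59.256813 off 0.008633375
side 1217 edge ang [62.2843 57.5923 65.5921] line ang 60.075115 off 0.005904902
[0.5576 0.2493 0.5052] [-0.1098 -0.1665 -0.662 ] 5.2333
```

View pics/p3c.png

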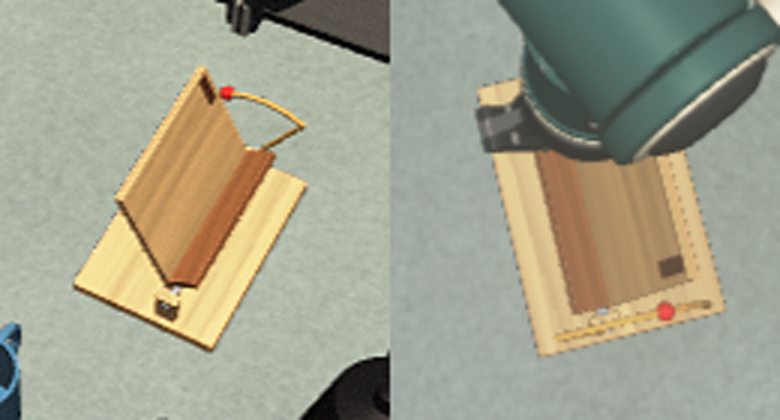

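The stand crop shows the panel leaning in line with the red bead (side crop, about (227,92)), and both cameras measure about 60°. Next is the book.

Emit:
{"name": "drive_tool", "arguments": {"claw": [45,45,45,45,45,45,45,45], "slide": [[0.038,-0.967,0],[0.038,-0.967,0],[0.038,-0.967,0],[0.038,-0.967,0],[0.038,-0.967,0],[0.038,-0.967,0],[0.038,-0.967,0],[0.038,-0.967,0]], "yaw": [0.03,0.06,0.084,0.084,0.084,0.084,0.084,0.084]}}

```text
time: 5.9
tool_pos: [0.5695, -0.0856, 0.4974]
tcp_rot: [-1.975, -2.439, 0.002]
wrist_force: [0.7, -0.3, -0.2]
width: 0.528
grip_force: 0.0
```

Emit:
{"name": "drive_tool", "arguments": {"claw": [45,45,45,45,45,45,45], "slide": [[0.0145,-0.29,0],[0.0145,-0.29,0],[0.0145,-0.29,0],[0.0145,-0.29,0],[0.0145,-0.29,0],[0.0145,-0.29,0],[0.0145,-0.29,0]], "yaw": [0,0,0,0,0,0,0]}}

```text
time: 6.48
tool_pos: [0.5775, -0.2282, 0.4976]
tcp_rot: [-1.976, -2.439, -0.0]
wrist_force: [0.9, -0.0, -0.3]
width: 0.529
grip_force: 0.0
```

```bash
python3 -c "
from h import *
import math
c=cam('wrist'); P=cloud(c); cv2.imwrite('pics/w1.png',c['color'][:,:,::-1])
z=P[...,2]; m=(z>.19)&(z<.215)&(abs(P[...,0]-.577)<.06)&(abs(P[...,1]+.234)<.12)
if m.sum()>50: print(m.sum(),np.median(P[m][:,2]),cv2.minAreaRect(P[m][:,:2].astype(np.float32)*1000))
s=bot.read_state();R=cv2.Rodrigues(np.array(s['tcp_rot']))[0];print(s['tool_pos'],np.degrees(np.arctan2(R[1,1],R[0,1])),R[:,2],s['width'])"
```

```text
4235 0.19914767754041196 ((577.1233520507812, -233.30694580078125), (17.994874954223633, 150.02809143066406), 12.07922649383545)
[ 0.57764376 -0.22768543  0.49799421] 12.039679211559577 [-0.0015003   0.00141748 -0.99999787] 0.5252551156864997
```

Emit:
{"name": "drive_tool", "arguments": {"claw": [45,45,45,45,45,45,45,45], "slide": [[0,-0.011,-0.05],[0,-0.011,-0.12],[0,-0.011,-0.19],[0,-0.011,-0.25],[0,-0.011,-0.29],[0,-0.011,-0.31],[0,-0.011,-0.322],[0,-0.011,-0.322]], "yaw": [0,0,0,0,0,0,0,0]}}

```text
time: 7.2
tool_pos: [0.5779, -0.2332, 0.337]
tcp_rot: [-1.975, -2.442, 0.0]
wrist_force: [-0.3, 0.2, -0.0]
width: 0.524
grip_force: 0.0
```

Emit:
{"name": "drive_tool", "arguments": {"claw": [45,30,10,10,10,10,10,10], "slide": [[0,0,0],[0,0,0],[0,0,0],[0,0,0],[0,0,0],[0,0,0],[0,0,0],[0,0,0]], "yaw": [0,0,0,0,0,0,0,0], "newtons": 60}}

```text
time: 7.87
tool_pos: [0.5785, -0.2348, 0.3399]
tcp_rot: [1.975, 2.438, 0.001]
wrist_force: [-0.1, 0.3, 6.1]
width: 0.204
grip_force: 59.8
```

Emit:
{"name": "drive_tool", "arguments": {"claw": [10,10,10,10,10,10,10,10], "slide": [[0,0,0.02],[0,0,0.06],[0,0,0.1],[0,0,0.15],[0,0,0.21],[0,0,0.28],[0,0,0.34],[0,0,0.38]], "yaw": [0,0,0,0,0,0,0,0]}}

```text
time: 8.53
tool_pos: [0.5777, -0.2343, 0.5312]
tcp_rot: [1.976, 2.439, 0.001]
wrist_force: [0.5, -0.6, -3.3]
width: 0.203
grip_force: 59.6
```

```bash
python3 -c "
from h import *
c=cam('side'); cv2.imwrite('pics/lift.png',c['color'][:,:,::-1])
s=bot.read_state();R=cv2.Rodrigues(np.array(s['tcp_rot']))[0];print(s['tool_pos'],np.degrees(np.arctan2(R[1,1],R[0,1])),s['width'],s['grip_force'],s['wrist_force'])"
```

```text
[ 0.57804509 -0.23447504  0.53544458] 11.982649563614352 0.2005573891800389 59.55901801586151 [ 0.93848846 -0.69698533  0.48325964]
```

View pics/lift.png

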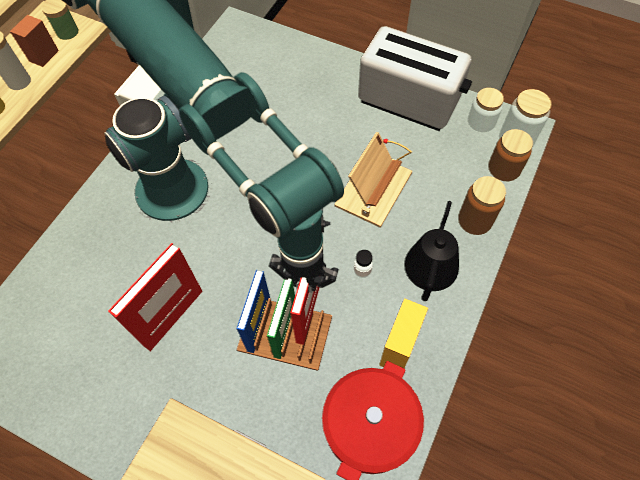

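The side view shows the red book lifted clear, upright in the gripper at (305,300). The other books are undisturbed and the panel still lines up with its bead.

Emit:
{"name": "drive_tool", "arguments": {"claw": [10,10,10,10,10,10,10,10], "slide": [[-0.002,0.04,0],[-0.005,0.1,0],[-0.041,0.975,0],[-0.041,0.975,0],[-0.041,0.975,0],[-0.041,0.975,0],[-0.041,0.975,0],[-0.041,0.975,0]], "yaw": [-0.01,-0.03,-0.05,-0.07,-0.082,-0.082,-0.082,-0.082]}}

```text
time: 9.25
tool_pos: [0.5642, 0.0672, 0.5258]
tcp_rot: [-2.274, -2.165, 0.004]
wrist_force: [0.6, 0.3, -3.6]
width: 0.2
grip_force: 59.4
```

Emit:
{"name": "drive_tool", "arguments": {"claw": [10,10,10,10,10,10,10,10], "slide": [[-0.005,0.08,0],[-0.008,0.16,0],[-0.01,0.23,0],[-0.012,0.29,0],[-0.013,0.34,0],[-0.013,0.37,0],[-0.013,0.37,0],[-0.013,0.37,0]], "yaw": [0,0,0,0,0,0,0,0]}}

```text
time: 9.92
tool_pos: [0.5584, 0.2507, 0.5261]
tcp_rot: [-2.273, -2.168, 0.005]
wrist_force: [0.2, -0.6, -3.4]
width: 0.205
grip_force: 59.4
```

```bash
cat > book.py <<'E'
from panel import *
def book(name):
    for n in('scene','side'):
        c=cam(n); P=cloud(c); r=P-O; x=r@X; y=r@Y; z=r[...,2]
        hsv=cv2.cvtColor(c['color'],cv2.COLOR_RGB2HSV)
        red=((hsv[...,0]<8)|(hsv[...,0]>170))&(hsv[...,1]>120)&(abs(y)<.097)&(abs(x)<.16)&(z>.0)&(z<.45)
        p=np.c_[x[red],y[red],z[red]]
        if len(p)>50:
            L=cv2.fitLine(p[:,[0,2]].astype(np.float32),cv2.DIST_HUBER,0,.001,.001).ravel()
            print(n,len(p),p.min(0),p.max(0),'line ang',np.degrees(np.arctan2(abs(L[1]),-L[0]*np.sign(L[1]))),L[2:])
        cv2.imwrite(f'pics/{name}_{n}.png',c['color'][:,:,::-1])
    s=bot.read_state();R=cv2.Rodrigues(np.array(s['tcp_rot']))[0];print(s['tool_pos'],'yaw',np.degrees(np.arctan2(R[1,1],R[0,1])),s['width'],s['grip_force'],s['wrist_force'],s['time'])
E
python3 -c "
from book import *
book('b1'); angle()"
```

```text
scene 86 [-0.0397 -0.0039  0.0485] [0.0115 0.0968 0.3571] line ang 97.864334 [0.005  0.3235]
side 974 [-0.0121 -0.0845  0.1573] [0.0372 0.0741 0.405 ] line ang 89.98316 [0.0103 0.2787]
[0.5587 0.2495 0.5269] yaw -2.8147360012843836 0.2031824687069968 59.380897879600525 [-0.2685 -0.4366 -3.8667] 10.0167
scene 868 edge ang [62.7411 58.7838 65.4432] line ang 58.286728 off 0.010558303
side 757 edge ang [61.8178 57.3272 64.9602] line ang 60.23948 off 0.00551554
[0.5588 0.2492 0.5275] [ 0.1711  0.0081 -4.3715] 10.1167
```

Emit:
{"name": "drive_tool", "arguments": {"claw": [10,10,10,10,10,10,10,10], "slide": [[0,0.008,-0.04],[0,0.008,-0.09],[0,0.008,-0.14],[0,0.008,-0.18],[0,0.008,-0.21],[0,0.008,-0.23],[0,0.008,-0.24],[0,0.008,-0.244]], "yaw": [0,0,0,0,0,0,0,0]}}

```text
time: 10.78
tool_pos: [0.5587, 0.2537, 0.4051]
tcp_rot: [-2.275, -2.166, 0.001]
wrist_force: [-0.6, -0.7, -4.0]
width: 0.2
grip_force: 59.3
```

```bash
python3 -c "
from book import *
book('b2')
a=cv2.imread('pics/b2_side.png')[60:260,280:480];b=cv2.imread('pics/b2_scene.png')[250:450,240:440]
cv2.imwrite('pics/b2c.png',cv2.resize(np.hstack([a,b]),None,fx=2,fy=2,interpolation=2))"
```

```text
scene 66 [-0.0398  0.0213  0.0456] [0.0119 0.0968 0.2381] line ang 99.43824 [0.0017 0.178 ]
side 785 [-0.0465 -0.0796  0.0262] [0.0384 0.0813 0.2902] line ang 89.610565 [0.0097 0.1453]
[0.5589 0.2542 0.4064] yaw -2.804600595495208 0.20592701607302874 59.32708561420441 [-0.5234  0.4122 -3.7834] 10.8833
```

View pics/b2c.png

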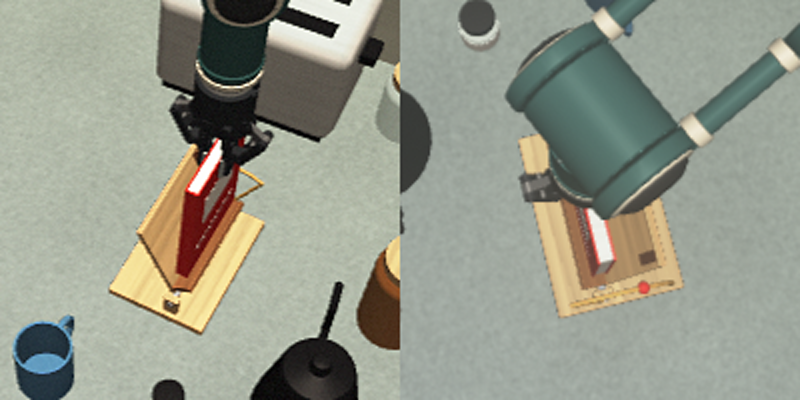

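The crop shows the upright book just above the ledge, parallel to the panel. I'll lower it gently until the force shows contact.

Emit:
{"name": "drive_tool", "arguments": {"claw": [10,10,10,10,10,10], "slide": [[0,0,-0.008],[0,0,-0.014],[0,0,-0.018],[0,0,-0.022],[0,0,-0.024],[0,0,-0.024]], "yaw": [0,0,0,0,0,0]}}

```text
time: 11.38
tool_pos: [0.5585, 0.2545, 0.3933]
tcp_rot: [-2.274, -2.167, 0.001]
wrist_force: [-0.4, -0.3, -3.6]
width: 0.203
grip_force: 59.5
```

Emit:
{"name": "drive_tool", "arguments": {"claw": [10,10,10], "slide": [[0,0,-0.002],[0,0,-0.004],[0,0,-0.004]], "yaw": [0,0,0]}}

```text
time: 11.63
tool_pos: [0.5586, 0.2545, 0.3917]
tcp_rot: [-2.274, -2.167, -0.0]
wrist_force: [-0.6, -0.1, -3.9]
width: 0.207
grip_force: 59.4
```

Emit:
{"name": "drive_tool", "arguments": {"claw": [10,10,10], "slide": [[0,0,-0.002],[0,0,-0.004],[0,0,-0.004]], "yaw": [0,0,0]}}

```text
time: 11.88
tool_pos: [0.5587, 0.2545, 0.3915]
tcp_rot: [2.274, 2.167, 0.002]
wrist_force: [-2.4, 0.1, 3.9]
width: 0.2
grip_force: 60.5
```

Emit:
{"name": "drive_tool", "arguments": {"claw": [18,20,22,24,24], "slide": [[0,0,0.002],[0,0,0.002],[0,0,0.002],[0,0,0.002],[0,0,0.002]], "yaw": [0,0,0,0,0], "newtons": 20}}

```text
time: 12.3
tool_pos: [0.5587, 0.2545, 0.3907]
tcp_rot: [2.275, 2.167, 0.0]
wrist_force: [-0.4, 0.2, 0.3]
width: 0.282
grip_force: 0.1
```

```bash
python3 -c "
from book import *
book('b3')"
```

```text
scene 60 [-0.0398  0.0237  0.046 ] [0.0104 0.0968 0.2234] line ang 99.55118 [0.0036 0.1968]
side 805 [-0.0453 -0.0786  0.0219] [0.0363 0.0832 0.2702] line ang 88.96048 [0.008  0.1153]
[0.5587 0.2545 0.3906] yaw -2.7718809803259963 0.28413436845102824 0.10363318026065826 [-0.8884  0.0281  0.1839] 12.4
```

Emit:
{"name": "drive_tool", "arguments": {"claw": [24,24,25,26,27,28,29,30], "slide": [[-0.008,0,0],[-0.016,0.001,0],[-0.024,0.001,0],[-0.032,0.002,-0.002],[-0.04,0.002,-0.004],[-0.048,0.002,-0.006],[-0.056,0.003,-0.008],[-0.064,0.003,-0.01]], "yaw": [0,0,0,0,0,0,0,0]}}

```text
time: 13.07
tool_pos: [0.526, 0.256, 0.3855]
tcp_rot: [-2.274, -2.167, 0.0]
wrist_force: [-0.3, -0.7, 0.0]
width: 0.348
grip_force: 0.2
```

```bash
python3 -c "
from book import *
book('b4');angle()"
```

```text
scene 822 [-0.0559 -0.071   0.0258] [0.0102 0.0967 0.2177] line ang 78.49398 [-0.0061  0.1102]
side 1229 [-0.0494 -0.0783  0.0236] [0.0121 0.0793 0.276 ] line ang 78.09653 [-0.0144  0.1357]
[0.5258 0.256  0.3854] yaw -2.7514465081396726 0.35161671271958495 0.22862430196255445 [-0.0694  0.1088 -0.1986] 13.1667
scene 818 edge ang [63.4299 58.6237 86.1492] line ang 74.44973 off 0.021101547
side 995 edge ang [64.1809 57.9811 85.9362] line ang 80.50271 off 0.006694497
[0.5265 0.256  0.3857] [-1.1624  0.1199 -0.0621] 13.2667
```

Emit:
{"name": "drive_tool", "arguments": {"claw": [31,32,33,34,35,36,37,38], "slide": [[-0.008,0,-0.003],[-0.016,0.001,-0.006],[-0.024,0.001,-0.009],[-0.032,0.002,-0.012],[-0.04,0.002,-0.015],[-0.048,0.002,-0.018],[-0.056,0.003,-0.021],[-0.064,0.003,-0.024]], "yaw": [0,0,0,0,0,0,0,0]}}

```text
time: 13.93
tool_pos: [0.4941, 0.2575, 0.3735]
tcp_rot: [-2.274, -2.167, 0.0]
wrist_force: [-0.1, 0.4, 0.1]
width: 0.448
grip_force: 0.3
```

```bash
python3 -c "
from book import *
book('b5')"
```

```text
scene 1812 [-0.0811 -0.0732  0.0198] [0.0117 0.0969 0.2949] line ang 66.647514 [-0.0352  0.1356]
side 1656 [-0.0836 -0.0778  0.0195] [0.0122 0.0814 0.2653] line ang 66.44203 [-0.0246  0.1049]
[0.4938 0.2575 0.3733] yaw -2.7525256417167965 0.44761423699453506 0.5493622203357518 [-1.61    0.5433 -1.4194] 14.0333
```

Emit:
{"name": "drive_tool", "arguments": {"claw": [39,40,41,42,43,44,45,46], "slide": [[-0.006,0,-0.002],[-0.012,0.001,-0.004],[-0.018,0.001,-0.006],[-0.024,0.001,-0.008],[-0.03,0.002,-0.01],[-0.036,0.002,-0.01],[-0.042,0.002,-0.01],[-0.042,0.002,-0.01]], "yaw": [0,0,0,0,0,0,0,0]}}

```text
time: 14.7
tool_pos: [0.4732, 0.2585, 0.3689]
tcp_rot: [2.274, 2.167, 0.0]
wrist_force: [-0.5, -0.7, 0.3]
width: 0.537
grip_force: 0.0
```

```bash
python3 -c "
from book import *
book('b6')
a=cv2.imread('pics/b6_side.png')[60:260,280:480];b=cv2.imread('pics/b6_scene.png')[250:450,240:440]
cv2.imwrite('pics/b6c.png',cv2.resize(np.hstack([a,b]),None,fx=2,fy=2,interpolation=2))"
```

```text
scene 2403 [-0.0963 -0.073   0.0191] [0.0118 0.0968 0.3721] line ang 61.166718 [-0.039  0.12 ]
side 1803 [-0.1064 -0.0781  0.018 ] [0.0129 0.0943 0.2644] line ang 61.01036 [-0.0255  0.092 ]
[0.4736 0.2585 0.3689] yaw -2.764884278138871 0.5384835097000515 0.0 [-0.1714 -1.2584  0.475 ] 14.8
```

View pics/b6c.png

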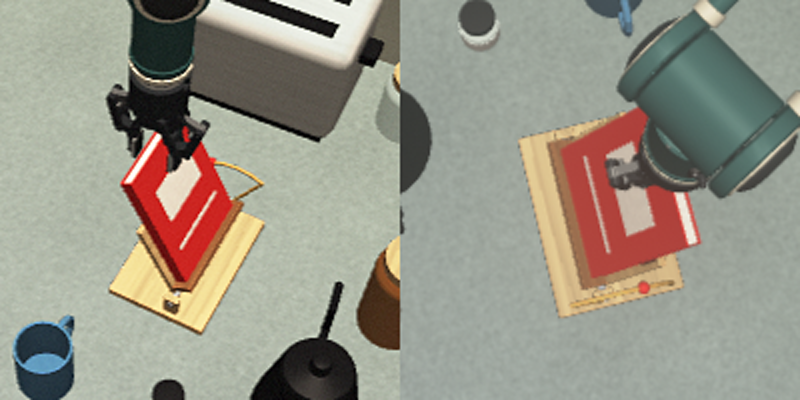

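The crop shows the book leaning at about 61° on the ledge, with the fingers loose around its top. I'll open wider and withdraw straight up.

Emit:
{"name": "drive_tool", "arguments": {"claw": [50,54,58,60,60,60,60,60], "slide": [[0,0,0],[0,0,0],[0,0,0],[0,0,0.01],[0,0,0.04],[0,0,0.09],[0,0,0.16],[0,0,0.24]], "yaw": [0,0,0,0,0,0,0,0]}}

```text
time: 15.47
tool_pos: [0.4731, 0.2581, 0.4881]
tcp_rot: [-2.274, -2.166, 0.007]
wrist_force: [1.2, 1.1, 0.5]
width: 0.703
grip_force: 0.0
```

Emit:
{"name": "drive_tool", "arguments": {"claw": [60,60,60,60,60,60,60,60], "slide": [[0,-0.06,0.06],[0,-0.14,0.08],[0,-0.22,0.08],[0,-0.3,0.08],[0,-0.38,0.08],[0,-0.46,0.08],[0,-0.5,0.08],[0,-0.5,0.08]], "yaw": [0,0,0,0,0,0,0,0]}}

```text
time: 16.13
tool_pos: [0.4733, 0.005, 0.5293]
tcp_rot: [2.278, 2.16, -0.001]
wrist_force: [-0.3, 0.1, 0.0]
width: 0.7
grip_force: 0.0
```

```bash
python3 -c "
from book import *
book('b7');angle()
a=cv2.imread('pics/b7_side.png')[60:260,280:480];b=cv2.imread('pics/b7_scene.png')[250:450,240:440]
cv2.imwrite('pics/b7c.png',cv2.resize(np.hstack([a,b]),None,fx=2,fy=2,interpolation=2))"
```

```text
scene 2863 [-0.0966 -0.0732  0.0206] [0.0117 0.096  0.2019] line ang 61.058205 [-0.0361  0.115 ]
side 2099 [-0.0983 -0.0791  0.0202] [0.0123 0.0937 0.1968] line ang 61.238163 [-0.0262  0.0925]
[0.4735 0.0078 0.5291] yaw -2.9139815325595464 0.7045307421571674 0.0 [ 0.1719  0.5632 -0.0277] 16.2333
scene 1621 edge ang [71.3969 58.6942 73.0932] line ang 61.208786 off 0.023785165
side 1152 edge ang [70.4674 59.1769 73.0774] line ang 60.38945 off 0.022999983
[0.4736 0.0091 0.5289] [-0.9359  0.3927  1.1258] 16.3333
```

View pics/b7c.png

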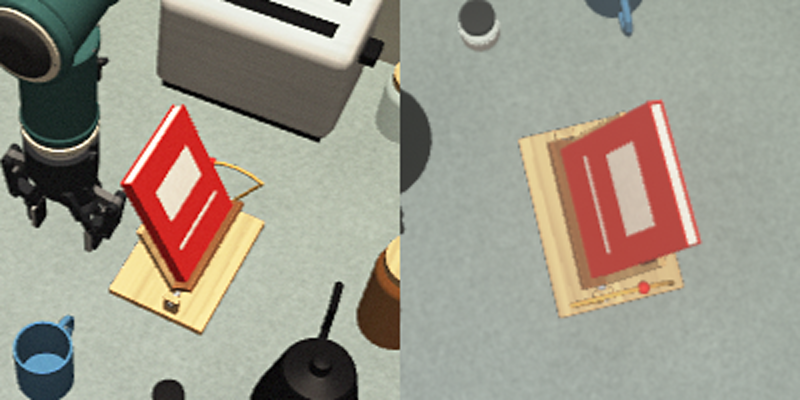

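The crop shows the book flat on the panel, centred and seated on the ledge. Its front face lies 23 mm from the panel's mid-plane at about 61°, as it should when seated, and the gripper is clear.

```bash
python3 -c "
from workcell import bot
print(bot.finish_job())"
```

```text
the job is handed in; nothing more can be done
None
```

The job is handed in: the panel leans at about 60°, and the red cookbook rests centred on its ledge, flat against the panel and released. I saw nothing else disturbed, but the hand-in returned no verdict.

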